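# Deburr the bore of a shaft support

### The arm

A 6-joint arm with a two-finger parallel gripper is mounted at the origin on the work surface. World frame = base frame: x ahead of the robot, y to its left, z up, the work surface at z = 0. Lengths are in m, angles in rad, forces in N, time in s.
With the tool pointing down it reaches from about 0.325 to 0.775 m from the base axis. Payload 5.5 kg.
Tool frame: the origin (TCP) lies between the finger pads; the fingertips stand 8 mm ahead of it and the grasp point (between the pads) lies 11 mm behind it (tcp_to_tips is the distance from the TCP to the fingertips, in m); z points along the fingers, y is the direction in which the jaws open and shut (so a half turn about z gives the same grasp; the last joint's range is limited). The gripper opens to 88 mm and grips with 3 to 60 N. Pads are 20 mm wide; open, the fingers measure 115 mm over their backs; the gripper's body (75 mm by 178 mm) begins 61 mm behind the grasp point.
Start: joints at [-1.304, 0.091, 1.231, -0, 1.82, -0.057], TCP at [0.191, -0.569, 0.231] pointing down, gripper open.
Joint ranges: [-2.87, 2.87], [-0.86, 2.18], [0.17, 2.46], [-1.51, 4.65], [0.06, 2.69], [-2.65, 2.65]. Speed limits (rad/s): [2.57, 2.57, 3.01, 3.14, 3.14, 3.14].

### API

Orientations are given as a unit quaternion [w, x, y, z].
In Python, from bench import * gives the robot as it stands. Calls block until the motion is done:
- move_to(position, orientation): joint-space move of the TCP to a pose.
- move_l(position, speed=0.15, orientation=None): straight line of the TCP; orientation=None keeps the orientation; speed is the mean speed in m/s.
- movej(angles): joint-space move.
- gripper_open() and close(): open the fingers fully, or close them until they stop; the grip force is fixed at half the most.
- hold(seconds).
- inverse_kinematics(position, orientation): joint angles nearest the present ones, or None.
- state(): the state.
- get_image(name): name is "scene" or "top"; returns a dict with "frame" (420x560x3 uint8, blue, green, red), "depth" (420x560 float32, m along the optical axis (not along the pixel's ray), 0 where there is no reading), "camera_matrix" (3x3 intrinsics, pixels), "view" (4x4, takes a point from world to camera coordinates). Camera axes: x right, y up, looking along -z (the intrinsics and any distortion apply to the point x, -y, -z); pixel columns grow to the right and rows downward; lengths in m; the calibration is good to about 2 mm. A picture is of the moment at which its call begins.
A pose or a line that the arm cannot do raises IKError and nothing moves.
- job_done(): hands the job in, once; it reports no verdict.
The state is a dict: "time": time; "joint_pos": joint angles; "dq": joint speeds; "joint_torque": joint torques, N m; "ee_pos": TCP position; "ee_rot": TCP orientation; "ft_force": force on the tool from outside, world axes, zero at the start; "moment": the same for the moment, N m; "finger_gap": finger opening in m.
Only numpy, scipy, OpenCV 4.12 (cv2) and the standard library are available. Lean on these libraries where they do the work, as an engineer would, in place of code of your own. Each camera call takes 0.05 s, during which the arm holds its last target.

### The job

Take the swivel-blade deburring tool from the bench rack and deburr the top edge of the freshly bored hole in the aluminium bracket clamped in the vice: keep the hooked blade bearing lightly and steadily (a few newtons, never over 15) against the edge from inside the hole, starting on the side of the bracket's mounting foot and running clockwise, seen from above, one full circle back to the foot side. Then stand the tool back in the rack hole it came from and let go; leave the file, ink tub, tape roll and squeegee where they are.

Things in the scene. Friction and masses are not known exactly. Their poses are not given: they have to be found in the camera images.
- handle (a point): Deburring tool (70 g) upright, blade down, in one rack hole. Point: centre of its grey flat-sided handle, 26 mm (own x) by 20 mm (own y), z up, ending 32.5 mm above. Collar 31 mm across, 5 mm thick: underside, resting on the rack, 37.5 mm below this point. Then a 15 mm nose to 49.5 mm below, then the swivelling blade, its end 86.25 mm below.
- blade: Hooked blade of 3.5 mm round steel, swivelling freely and endlessly about the tool's axis. Origin on that axis at the nose's end, 49.5 mm below the handle's centre. It drops 14 mm on the axis, slants out to 5 mm off it (own +x) by 23 mm down, then straight on. Dragged along an edge it trails like a castor, the axis up to 5 mm farther out than its end; pointing straight at the edge it can jam, not swing.
- tip (a point): Lower end of the blade, 5 mm off the tool's axis, 86.25 mm below the handle's centre. The straight 12 mm of wire above it is what bears on the hole's edge.
- vise: Grey machine vice fixed to the bench. Origin at bench level between the jaws; x along the screw to the fixed jaw (T-bar out to 153 mm at -x), y along the jaws, z up. Jaws 90 mm wide, tops 58 mm high, clamping an aluminium bracket (shaft support on its side), top face 70 mm high: block 64 mm wide with a 40 mm upright through hole and a foot 112 by 12 mm at its -y end, about 69 mm from the hole.
- bore (a point): Nominal centre of the 40 mm hole at the bracket's top face, axes as the vice. The bracket was clamped by eye: the true centre is up to 4 mm off along y and 1 mm along x, so the edge must be found by feel. Foot at -y; from there clockwise seen from above passes -x, +y, +x. Hole 30 mm deep, open below; vice bed 52 mm below this point.
- rack: Steel tool rack fixed to the bench: plate 60 by 170 mm, top 75 mm above the bench, 6 mm thick. Origin at bench level under its centre; two 22 mm round holes at x = 0, y = -40 and +40 mm. One holds the deburring tool, the other a file.
- file_mid (a point): Middle of the wooden handle (31 mm thick, 70 mm tall) of a round file standing in the other rack hole. Leave it.
- tub_mid (a point): Middle of a closed ink tub, 88 mm across, 74 mm tall, on the bench. Leave it.
- tape_mid (a point): Middle of a roll of tape lying flat, 100 mm across, 48 mm tall. Leave it.
- squeegee_mid (a point): Middle of a wooden hand squeegee lying flat, 240 mm along its y, about 105 mm wide, 24 mm thick. Leave it.
There are look-alikes about, which are no part of the job. What is meant by the part that bears handle is not pink, and is the smaller of those in its own colour.

How it is judged:
On the way, in this order (a step that is already met when the one before it is completed fails the run):
1. the blade, inside the hole, bears on its edge with at least 0.7 N for 0.2 s at the foot side, where the round starts (contact force between blade and anything else above 0.7 N and z of tip in the frame of bore between -0.02 and -0.0015 m and horizontal distance between tip and bore below 0.024 m and x of tip in the frame of bore between -0.007 and 0.007 m and y of tip in the frame of bore below -0.007 m), for 0.2 s.
2. the blade, inside the hole, bears on its edge with at least 0.7 N for 0.2 s one eighth round clockwise (contact force between blade and anything else above 0.7 N and z of tip in the frame of bore between -0.02 and -0.0015 m and horizontal distance between tip and bore below 0.024 m and x of tip in the frame of bore below -0.007 m and y of tip in the frame of bore below -0.007 m), for 0.2 s.
3. the blade, inside the hole, bears on its edge with at least 0.7 N for 0.2 s a quarter round (contact force between blade and anything else above 0.7 N and z of tip in the frame of bore between -0.02 and -0.0015 m and horizontal distance between tip and bore below 0.024 m and x of tip in the frame of bore below -0.007 m and y of tip in the frame of bore between -0.007 and 0.007 m), for 0.2 s.
4. the blade, inside the hole, bears on its edge with at least 0.7 N for 0.2 s three eighths round (contact force between blade and anything else above 0.7 N and z of tip in the frame of bore between -0.02 and -0.0015 m and horizontal distance between tip and bore below 0.024 m and x of tip in the frame of bore below -0.007 m and y of tip in the frame of bore above 0.007 m), for 0.2 s.
5. the blade, inside the hole, bears on its edge with at least 0.7 N for 0.2 s half-way, opposite the foot (contact force between blade and anything else above 0.7 N and z of tip in the frame of bore between -0.02 and -0.0015 m and horizontal distance between tip and bore below 0.024 m and x of tip in the frame of bore between -0.007 and 0.007 m and y of tip in the frame of bore above 0.007 m), for 0.2 s.
6. the blade, inside the hole, bears on its edge with at least 0.7 N for 0.2 s five eighths round (contact force between blade and anything else above 0.7 N and z of tip in the frame of bore between -0.02 and -0.0015 m and horizontal distance between tip and bore below 0.024 m and x of tip in the frame of bore above 0.007 m and y of tip in the frame of bore above 0.007 m), for 0.2 s.
7. the blade, inside the hole, bears on its edge with at least 0.7 N for 0.2 s three quarters round (contact force between blade and anything else above 0.7 N and z of tip in the frame of bore between -0.02 and -0.0015 m and horizontal distance between tip and bore below 0.024 m and x of tip in the frame of bore above 0.007 m and y of tip in the frame of bore between -0.007 and 0.007 m), for 0.2 s.
8. the blade, inside the hole, bears on its edge with at least 0.7 N for 0.2 s seven eighths round (contact force between blade and anything else above 0.7 N and z of tip in the frame of bore between -0.02 and -0.0015 m and horizontal distance between tip and bore below 0.024 m and x of tip in the frame of bore above 0.007 m and y of tip in the frame of bore below -0.007 m), for 0.2 s.
9. the blade, inside the hole, bears on its edge with at least 0.7 N for 0.2 s back at the foot side, the circle closed (all of step 1), for 0.2 s.
At the end, for the whole second after the job is handed in: The edge has been gone round in contact, clockwise from the foot side to the foot side, and the tool stands released, at rest and upright (within 0.10 rad) in the rack hole it came from (within 10 mm of where its handle stood); the bystanders are within 20 mm of where they were (distance of handle from where it was at the start of the episode below 0.01 m and angle between handle's own z axis and vertical below 0.1 rad and linear speed of blade below 0.02 m/s and contact force between the fingers and blade below 0.01 N); the robot touches nothing.
It fails at once if the blade is pressed with more than 15 N (contact force between blade and anything else above 15 N).
It fails at once if the file is pushed aside (distance of file_mid from where it was at the start of the episode above 0.02 m).
It fails at once if the tub is pushed aside (distance of tub_mid from where it was at the start of the episode above 0.02 m).
It fails at once if the tape is pushed aside (distance of tape_mid from where it was at the start of the episode above 0.02 m).
It fails at once if the squeegee is pushed aside (distance of squeegee_mid from where it was at the start of the episode above 0.02 m).
It also fails if it takes over 72 s, if anything falls off the work surface, if the arm or the gripper's body presses on something with over 40 N, if the wrist force passes 120 N, or if a joint passes its speed limit or range.

## Working session

There is one attempt and no reset: what is moved stays moved. The work goes in short steps, each a Python script; the robot and the scene stay as the last script left them, time stands still between calls to the robot, and variables do not carry over. Pictures are saved under pics/ and viewed, and the job is handed in when it is done.

```bash
ls; mkdir -p pics; python3 - <<'E'
from bench import *
import cv2,numpy as np
for n in("scene","top"):
    d=get_image(n); cv2.imwrite(f"pics/{n}0.png",d["frame"]); np.savez(f"{n}0.npz",**d)
    print(d["camera_matrix"],d["view"])
print(state())
E
```

```text
pics
[[423.5352343    0.         282.79155651]
 [  0.         423.5352343  208.11345093]
 [  0.           0.           1.        ]] [[ 0.03839116  0.99924519  0.00593092 -0.01686331]
 [-0.69507748  0.0224399   0.71858455  0.33489186]
 [ 0.71790906 -0.03170974  0.69541432 -1.31135749]
 [ 0.          0.          0.          1.        ]]
[[389.37229941   0.         276.60316152]
 [  0.         389.37229941 215.61649326]
 [  0.           0.           1.        ]] [[ 0.01871311 -0.9998241  -0.00126075 -0.02776995]
 [ 0.98888741  0.01832238  0.147533   -0.60326957]
 [-0.14748395 -0.00400754  0.98905633 -0.81345515]
 [ 0.          0.          0.          1.        ]]
{'time': 0.1, 'joint_pos': array([-1.30369588e+00,  9.17789580e-02,  1.23175717e+00, -4.48422819e-06,
        1.81978717e+00, -5.66988568e-02]), 'dq': array([-0.00084427, -0.00198163, -0.00144731,  0.00178168, -0.00064584,
       -0.00221734]), 'joint_torque': array([ 4.12734647e-03, -4.47855127e+01, -4.07570708e+01,  7.01457029e-02,
        2.84040452e-02, -1.14768090e-04]), 'ee_pos': array([ 0.19083463, -0.56858204,  0.22962738]), 'ee_rot': array([-8.60306895e-04,  9.86922572e-01,  1.61192702e-01, -9.30258636e-05]), 'ft_force': array([0.57009139, 0.75116627, 0.73148917]), 'moment': array([-0.01433402,  0.01648552, -0.02880165]), 'finger_gap': 0.08765325027725417}
```

View pics/scene0.png

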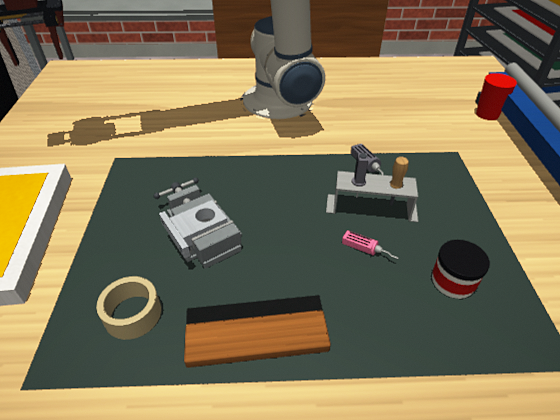

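View pics/top0.png

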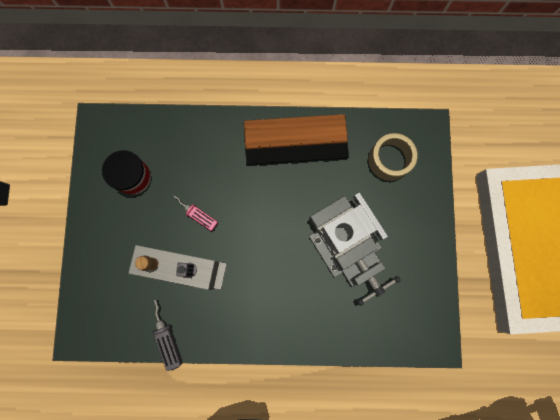

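```bash
python3 - <<'E'
import cv2,numpy as np
a=cv2.imread("pics/scene0.png");b=cv2.imread("pics/top0.png")
def c(im,x0,y0,w,h,s): return cv2.resize(im[y0:y0+h,x0:x0+w],None,fx=s,fy=s,interpolation=cv2.INTER_CUBIC)
cv2.imwrite("pics/c1.png",c(a,310,130,130,100,6))
cv2.imwrite("pics/c2.png",c(b,120,235,120,90,6))
cv2.imwrite("pics/c3.png",c(b,295,185,120,90,6))
cv2.imwrite("pics/c4.png",c(a,140,170,120,100,6))
E
```

```text
(no output)
```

View pics/c1.png

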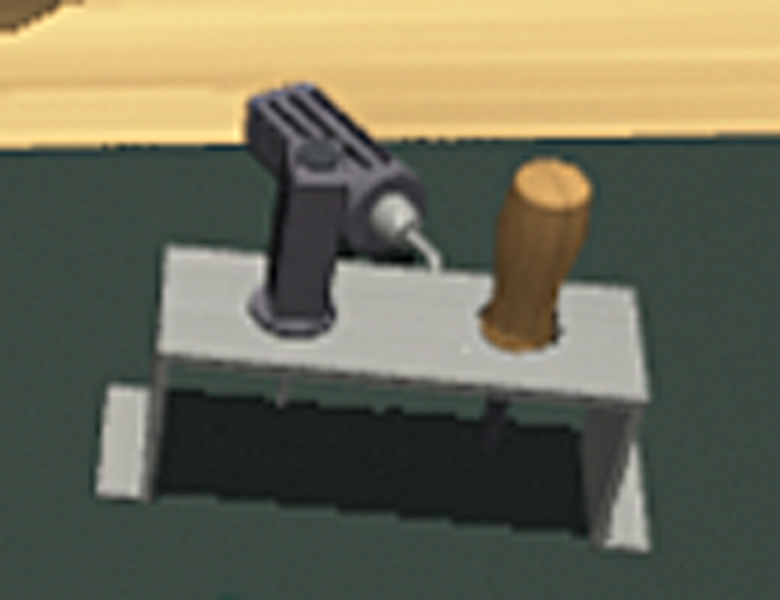

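View pics/c2.png

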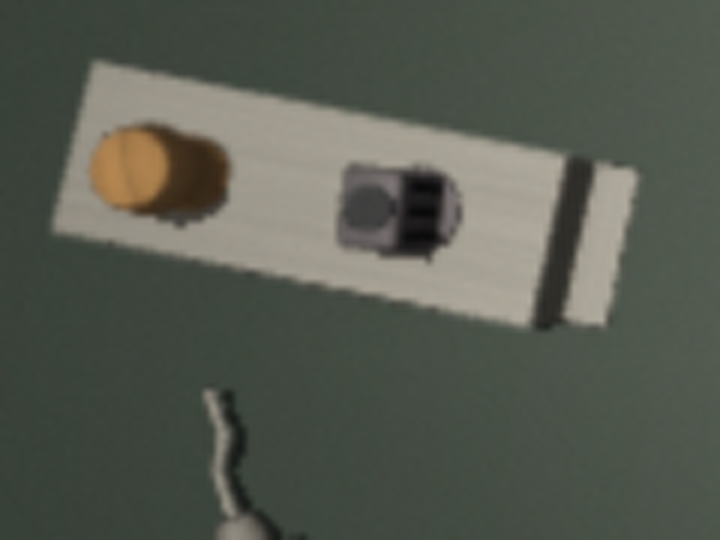

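View pics/c3.png

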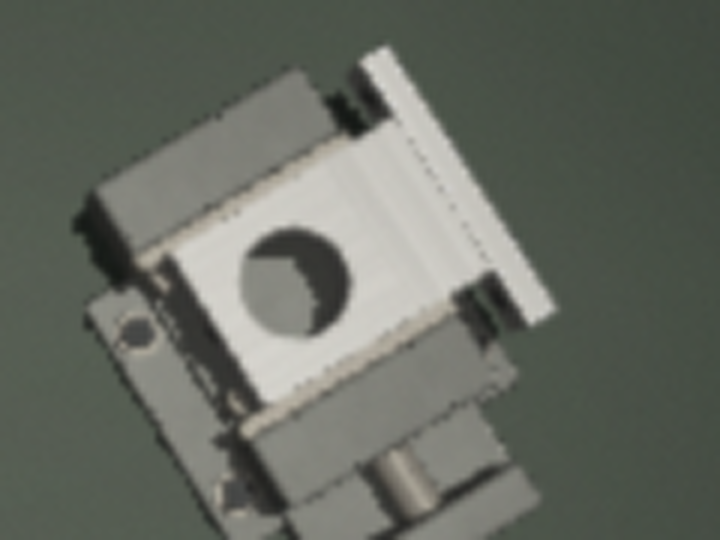

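View pics/c4.png

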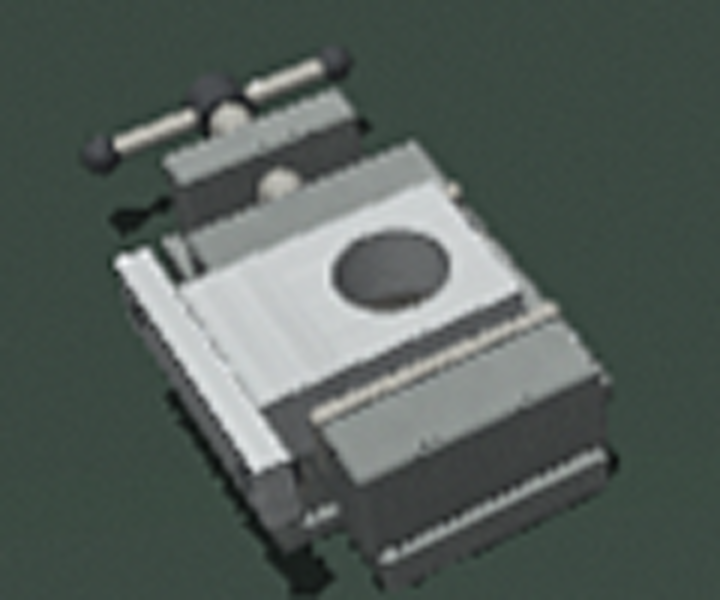

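```bash
cat > h.py <<'E'
import numpy as np, cv2
def ray(d,u,v):
    K=d["camera_matrix"];V=d["view"]
    c=np.array([(u-K[0,2])/K[0,0],-(v-K[1,2])/K[1,1],-1.0])
    R=V[:3,:3];t=V[:3,3]
    return -R.T@t, R.T@c
def onz(d,u,v,z):
    o,r=ray(d,u,v); return o+r*(z-o[2])/r[2]
def tri(d1,p1,d2,p2):
    o1,r1=ray(d1,*p1);o2,r2=ray(d2,*p2);r1=r1/np.linalg.norm(r1);r2=r2/np.linalg.norm(r2)
    A=np.c_[r1,-r2];s=np.linalg.lstsq(A,o2-o1,rcond=None)[0]
    a=o1+s[0]*r1;b=o2+s[1]*r2
    return (a+b)/2,np.linalg.norm(a-b)
def proj(d,p):
    K=d["camera_matrix"];V=d["view"];c=V[:3,:3]@p+V[:3,3]
    return np.array([K[0,2]+K[0,0]*c[0]/-c[2],K[1,2]-K[1,1]*c[1]/-c[2]])
E
python3 - <<'E'
from h import *
np.set_printoptions(precision=4,suppress=True)
S=dict(np.load("scene0.npz"));T=dict(np.load("top0.npz"))
cT=lambda x,y:(x/6+120-.4,y/6+235-.4); cT3=lambda x,y:(x/6+295-.4,y/6+185-.4)
cS=lambda x,y:(x/6+310-.4,y/6+130-.4); cS4=lambda x,y:(x/6+140-.4,y/6+170-.4)
print("handle top tri",tri(S,cS(320,152),T,cT(370,205)))
print("top z.145: T",onz(T,*cT(370,205),.145),"S",onz(S,*cS(320,152),.145))
print("depths top",T["depth"][269,181],T["depth"][269,176:188])
# rack corners plate top z=.075
for n,p in dict(a=(93,62),b=(52,233),c=(532,325),d=(568,155)).items(): print("rackT",n,onz(T,*cT(*p),.075))
for n,p in dict(a=(165,247),b=(635,287),c=(648,400),d=(160,353)).items(): print("rackS",n,onz(S,*cS(*p),.075))
# handle corners top z .145
for p in ((345,165),(403,170),(397,250),(340,243)): print("hT",onz(T,*cT(*p),.145))
# hole
print("hole T",onz(T,*cT3(295,281),.07),"S",onz(S,*cS4(391,270),.07),tri(S,cS4(391,270),T,cT3(295,281)))
# jaw corners T, z=.058: fixed jaw upper
for n,p in dict(f1=(95,192),f2=(297,70),f3=(345,135),f4=(135,255),m1=(240,435),m2=(455,310),m3=(500,375),m4=(290,512)).items(): print("jaw",n,onz(T,*cT3(*p),.058))
for n,p in dict(b1=(172,258),b2=(395,122),b3=(485,280),b4=(262,405),f1=(362,60),f2=(390,45),f3=(556,307),f4=(525,325)).items(): print("brk",n,onz(T,*cT3(*p),.07))
for n,p in dict(b1=(185,288),b2=(435,182),b3=(525,293),b4=(262,405),f1=(117,257),f2=(142,248),f3=(292,460),f4=(255,472)).items(): print("brkS",n,onz(S,*cS4(*p),.07))
for n,p in dict(f1=(318,425),f2=(552,318),f3=(605,380),f4=(362,485),m1=(190,235),m2=(415,142),m3=(435,183),m4=(200,272)).items(): print("jawS",n,onz(S,*cS4(*p),.058))
E
```

```text
handle top tri (array([0.4829, 0.1619, 0.1476]), np.float64(0.0004778484671943552))
top z.145: T [0.483  0.1628 0.145 ] S [0.4795 0.1626 0.145 ]
depths top 0.7414418 [0.8108 0.7413 0.7387 0.7405 0.7434 0.7414 0.7426 0.7401 0.7427 0.7425
 0.7443 0.7484]
rackT a [0.5313 0.2797 0.075 ]
rackT b [0.4719 0.2896 0.075 ]
rackT c [0.4436 0.1218 0.075 ]
rackT d [0.5021 0.1118 0.075 ]
rackS a [0.4434 0.1206 0.075 ]
rackS b [0.4718 0.2897 0.075 ]
rackS c [0.5327 0.2781 0.075 ]
rackS d [0.5026 0.1111 0.075 ]
hT [0.4954 0.1714 0.145 ]
hT [0.4942 0.1529 0.145 ]
hT [0.469  0.1534 0.145 ]
hT [0.4709 0.1716 0.145 ]
hole T [ 0.5686 -0.16    0.07  ] S [ 0.5677 -0.1621  0.07  ] (array([ 0.5686, -0.1609,  0.0707]), np.float64(0.0020161700077906677))
jaw f1 [ 0.6009 -0.09    0.058 ]
jaw f2 [ 0.6472 -0.1633  0.058 ]
jaw f3 [ 0.6235 -0.1805  0.058 ]
jaw f4 [ 0.5783 -0.1045  0.058 ]
jaw m1 [ 0.5145 -0.1421  0.058 ]
jaw m2 [ 0.5605 -0.2193  0.058 ]
jaw m3 [ 0.5375 -0.235   0.058 ]
jaw m4 [ 0.4876 -0.1597  0.058 ]
brk b1 [ 0.576  -0.1164  0.07  ]
brk b2 [ 0.6264 -0.1961  0.07  ]
brk b3 [ 0.5702 -0.2272  0.07  ]
brk b4 [ 0.5246 -0.1481  0.07  ]
brk f1 [ 0.6488 -0.1846  0.07  ]
brk f2 [ 0.6545 -0.1947  0.07  ]
brk f3 [ 0.5611 -0.2521  0.07  ]
brk f4 [ 0.5545 -0.2411  0.07  ]
brkS b1 [ 0.5739 -0.2295  0.07  ]
brkS b2 [ 0.5248 -0.1509  0.07  ]
brkS b3 [ 0.5799 -0.1167  0.07  ]
brkS b4 [ 0.6272 -0.1972  0.07  ]
brkS f1 [ 0.5585 -0.2545  0.07  ]
brkS f2 [ 0.5544 -0.2468  0.07  ]
brkS f3 [ 0.6506 -0.1849  0.07  ]
brkS f4 [ 0.6551 -0.1958  0.07  ]
jawS f1 [ 0.6255 -0.1814  0.058 ]
jawS f2 [ 0.5801 -0.1087  0.058 ]
jawS f3 [ 0.6089 -0.09    0.058 ]
jawS f4 [ 0.6512 -0.1648  0.058 ]
jawS m1 [ 0.5361 -0.2356  0.058 ]
jawS m2 [ 0.4904 -0.1621  0.058 ]
jawS m3 [ 0.5124 -0.1532  0.058 ]
jawS m4 [ 0.5544 -0.2295  0.058 ]
```

```bash
python3 - <<'E'
from bench import *
import numpy as np
np.set_printoptions(precision=4,suppress=True)
Q=[0,.70710678,.70710678,0]
move_to([.4822,.1622,.19],Q); s=state(); print(s["time"],s["ee_pos"],s["joint_pos"],s["ft_force"])
move_l([.4822,.1622,.1015],speed=.12); s=state(); print(s["time"],s["ee_pos"],s["ft_force"])
close(); s=state(); print(s["time"],s["ee_pos"],s["ee_rot"],s["ft_force"],s["moment"],s["finger_gap"])
E
```

```text
2.875 [0.4825 0.1616 0.19  ] [ 0.2565 -0.1594  1.5473 -0.0002  1.7536  0.2575] [ 1.1144 -0.436   0.2584]
3.7667 [0.4827 0.1623 0.1024] [ 0.3259 -0.3619 -0.7319]
4.7333 [0.4822 0.1622 0.1015] [-0.      0.7071  0.7071  0.    ] [-0.1649 -0.2397  0.5338] [-0.0089 -0.1004  0.0084] 0.025851904844372678
```

```bash
python3 - <<'E'
from bench import *
import numpy as np,cv2
np.set_printoptions(precision=3,suppress=True)
move_l([.4822,.1622,.175],speed=.12); s=state(); print(s["time"],s["ee_pos"],s["ft_force"])
move_to([.568,-.1605,.205],[0,.70710678,.70710678,0]); s=state(); print(s["time"],s["ee_pos"],s["joint_pos"])
for i in range(6):
    hold(.02); s=state(); print(s["time"],s["ee_pos"],s["ft_force"],s["moment"])
for n in("scene","top"):
    d=get_image(n); cv2.imwrite(f"pics/{n}1.png",d["frame"]); np.savez(f"{n}1.npz",**d)
print(state()["time"])
a=cv2.imread("pics/scene1.png")
cv2.imwrite("pics/c5.png",cv2.resize(a[110:250,130:300],None,fx=4.5,fy=4.2,interpolation=cv2.INTER_CUBIC))
E
```

```text
5.5 [0.482 0.162 0.174] [ 0.207 -0.155 -0.859]
6.7667 [ 0.568 -0.159  0.205] [-0.332  0.061  1.308  0.001  1.773 -0.333]
6.7833 [ 0.568 -0.159  0.205] [-0.195 -0.221 -0.796] [ 0.011 -0.045  0.005]
6.8 [ 0.568 -0.159  0.205] [ 0.42  -0.886 -0.232] [-0.069 -0.148 -0.015]
6.8167 [ 0.568 -0.159  0.205] [ 0.21   0.379 -1.013] [-0.027 -0.049  0.039]
6.8333 [ 0.568 -0.159  0.205] [-0.636 -0.001 -0.859] [-0.007 -0.11  -0.029]
6.85 [ 0.568 -0.159  0.205] [-0.164  0.803 -0.101] [-0.036 -0.078  0.052]
6.8667 [ 0.568 -0.159  0.205] [ 0.713  0.008 -0.269] [-0.083 -0.106 -0.026]
6.9667
```

View pics/c5.png

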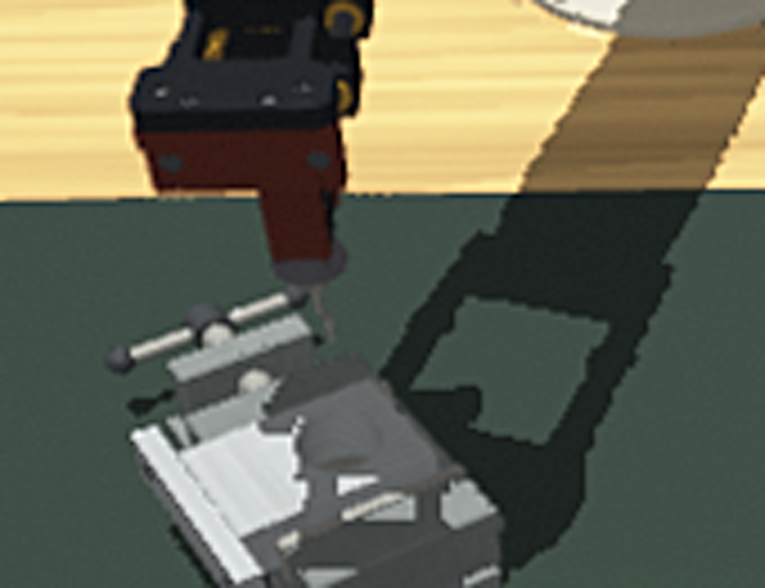

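```bash
python3 - <<'E'
from bench import *
from h import *
np.set_printoptions(precision=4,suppress=True)
for i in range(4):
    hold(.05); s=state(); print(s["time"],s["ee_pos"],s["joint_pos"])
S=dict(np.load("scene1.npz"))
e=s["ee_pos"]
f=lambda p:((p[0]-130)*4.5+2,(p[1]-110)*4.2+2)
for dz in (-38.5+11,.011-.0495):pass
for z,n in ((.011-.0495,"nose"),(.011-.0635,"bend"),(.011-.0725,"bend2"),(.011-.08625,"tip")):
    print(n,f(proj(S,e+[0,0,z])))
for a in range(0,360,30):
    print(a,f(proj(S,e+[.005*np.cos(np.radians(a)),.005*np.sin(np.radians(a)),.011-.08625])))
a=cv2.imread("pics/scene1.png")
cv2.imwrite("pics/c6.png",cv2.resize(a[160:195,185:225],None,fx=16,fy=16,interpolation=cv2.INTER_CUBIC))
E
```

```text
7.0167 [ 0.5681 -0.1594  0.2051] [-0.3312  0.0603  1.3081  0.0001  1.773  -0.3329]
7.0667 [ 0.5681 -0.1596  0.2052] [-0.3316  0.0604  1.308   0.0001  1.773  -0.3329]
7.1167 [ 0.5681 -0.1598  0.2051] [-0.3318  0.0605  1.3079  0.      1.773  -0.333 ]
7.1667 [ 0.5681 -0.16    0.205 ] [-0.3321  0.0606  1.3079  0.      1.773  -0.333 ]
nose (np.float64(314.76097295035254), np.float64(286.4962720456068))
bend (np.float64(319.1663418250223), np.float64(310.6483013513964))
bend2 (np.float64(321.941647213494), np.float64(325.8636576545398))
tip (np.float64(326.0986975659306), np.float64(348.65430352189946))
0 (np.float64(324.9319034734289), np.float64(356.0458682515892))
30 (np.float64(331.037942446859), np.float64(354.9336343423662))
60 (np.float64(335.80316797178864), np.float64(352.13806551382913))
90 (np.float64(337.9498060136271), np.float64(348.4202333677431))
120 (np.float64(336.9190109896774), np.float64(344.7814435248773))
150 (np.float64(333.00416141911603), np.float64(342.1898917889424))
180 (np.float64(327.255173105961), np.float64(341.3281061513684))
210 (np.float64(321.19634167733545), np.float64(342.42187019124685))
240 (np.float64(316.4339496349534), np.float64(345.184801313598))
270 (np.float64(314.24293843664), np.float64(348.8884655312406))
300 (np.float64(315.2265263414182), np.float64(352.5457247189768))
330 (np.float64(319.1385415236491), np.float64(355.16991425269504))
```

View pics/c6.png

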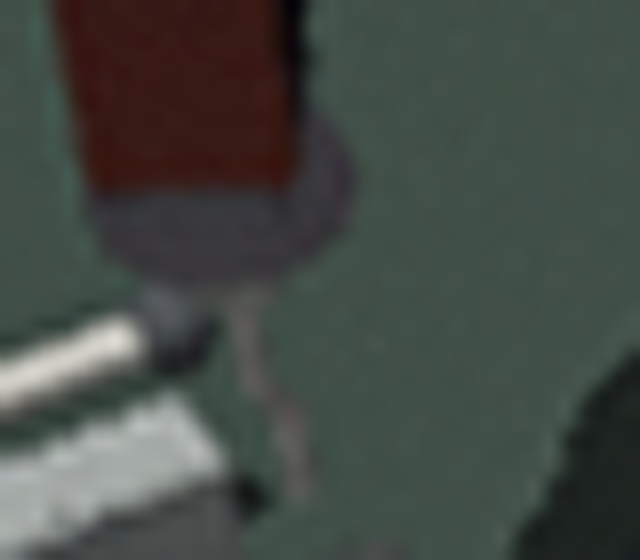

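```bash
cat > c.py <<'E'
from bench import *
import numpy as np, json
np.set_printoptions(precision=4,suppress=True)
X=np.array([.854,.520]);X/=np.linalg.norm(X);Y=np.array([-X[1],X[0]])
Z=.1388
def avg(n=12):
    F=[];P=[]
    for i in range(n):
        hold(.016); s=state();F.append(s["ft_force"]);P.append(s["ee_pos"])
    return np.mean(F,0),np.mean(P,0),s["time"],np.max(np.linalg.norm(np.array(F)[:,:2],axis=1))
E
python3 - <<'E'
from c import *
C=np.array([.568,-.1605])
move_l([*C,Z],speed=.1)
F0,p,t,_=avg(20); print(t,F0,p)
json.dump(list(F0),open("tare.json","w"))
q=C-.019*Y; move_l([*q,Z],speed=.06)
F,p,t,m=avg(6); print(t,X@(F-F0)[:2],Y@(F-F0)[:2],p,(p[:2]-C)@Y)
r=.0195
while r<.030:
    q=C-r*Y; move_l([*q,Z],speed=.01)
    F,p,t,m=avg(6); fy=Y@(F-F0)[:2]; print("%.4f t%.2f fx%.2f fy%.2f max%.1f"%(r,t,X@(F-F0)[:2],fy,m),(p[:2]-C)@Y,(p[:2]-C)@X)
    if fy>1.5 or m>5: break
    r+=.0007
E
```

```text
8.3083 [-0.0271  0.0371 -0.5507] [ 0.5684 -0.1606  0.1398]
8.875 -0.017894838177351952 -0.2881868375010317 [ 0.5779 -0.1769  0.1386] -0.01911248672229258
0.0195 t9.22 fx-0.15 fy-0.24 max1.4 -0.019393856998546035 4.840107602050421e-05
0.0202 t9.57 fx0.19 fy-0.12 max1.1 -0.020206906816462065 -5.189340173880215e-06
0.0209 t9.93 fx-0.06 fy-0.26 max0.9 -0.020915599864821305 -9.70844146997649e-06
0.0216 t10.28 fx0.10 fy0.16 max1.0 -0.02162033486144424 -4.7011053747846346e-06
0.0223 t10.62 fx0.16 fy-0.13 max0.8 -0.022315791980439276 -1.1375443238393928e-06
0.0230 t10.97 fx-0.09 fy-0.43 max1.3 -0.022992327408695477 5.1237223412204355e-06
0.0237 t11.32 fx-0.58 fy0.84 max2.0 -0.02356588252716072 -5.87850005865202e-06
0.0244 t11.68 fx-0.52 fy2.94 max3.5 -0.023981634104015707 -2.0851726153169314e-05
```

```bash
cat > circ.py <<'E'
from c import *
import sys
def run(th0,th1,r,step=5):
    C=np.array([.568,-.1605]);F0=np.array(json.load(open("tare.json")))
    th=th0
    while True:
        a=np.radians(th); n=-Y*np.cos(a)-X*np.sin(a); tg=Y*np.sin(a)-X*np.cos(a)
        q=C+r*n; move_l([*q,Z],speed=.02)
        F,p,t,m=avg(6); f=(F-F0)[:2]; fn=-n@f; ft=tg@f
        print("%3d r%.2f t%.2f fn%.2f ft%.2f max%.1f pr%.2f z%.4f"%(th,r*1e3,t,fn,ft,m,n@(p[:2]-C)*1e3,p[2]))
        if fn>9: print("HIGH");r-=.001;move_l([*(C+r*n),Z],speed=.02);break
        r+=np.clip((3-fn)*.00015,-.0005,.0004)
        th+=step
        if th>th1: break
    json.dump([th,r],open("th.json","w")); return th,r
E
python3 - <<'E'
from circ import *
run(0,90,.0244)
E
```

```text
0 r24.40 t12.03 fn3.80 ft0.74 max4.5 pr24.10 z0.1386
  5 r24.28 t12.38 fn4.35 ft-0.41 max5.7 pr24.12 z0.1387
 10 r24.08 t12.74 fn3.96 ft-0.19 max5.4 pr24.11 z0.1389
 15 r23.93 t13.10 fn3.84 ft0.25 max4.9 pr24.06 z0.1389
 20 r23.81 t13.46 fn3.38 ft0.31 max3.9 pr23.93 z0.1389
 25 r23.75 t13.81 fn2.74 ft0.20 max3.3 pr23.88 z0.1389
 30 r23.79 t14.16 fn2.23 ft0.17 max3.4 pr23.86 z0.1388
 35 r23.90 t14.52 fn2.78 ft0.10 max3.9 pr23.86 z0.1388
 40 r23.94 t14.88 fn2.78 ft0.48 max4.3 pr23.90 z0.1388
 45 r23.97 t15.23 fn2.99 ft0.48 max3.4 pr23.92 z0.1388
 50 r23.97 t15.59 fn3.40 ft-0.23 max4.6 pr23.89 z0.1389
 55 r23.91 t15.95 fn3.39 ft0.63 max4.1 pr23.90 z0.1389
 60 r23.85 t16.31 fn3.47 ft0.14 max3.9 pr23.87 z0.1388
 65 r23.78 t16.66 fn3.63 ft-0.07 max4.1 pr23.78 z0.1389
 70 r23.69 t17.01 fn2.60 ft0.12 max3.6 pr23.74 z0.1388
 75 r23.75 t17.36 fn2.97 ft0.30 max3.5 pr23.76 z0.1388
 80 r23.75 t17.71 fn3.28 ft-0.09 max3.7 pr23.71 z0.1389
 85 r23.71 t18.06 fn3.42 ft0.28 max4.0 pr23.70 z0.1389
 90 r23.65 t18.41 fn3.12 ft0.28 max3.9 pr23.67 z0.1388
```

```bash
python3 - <<'E'
from circ import *
th,r=json.load(open("th.json")); run(th,370,r)
avg(25)
E
```

```text
95 r23.63 t18.76 fn3.41 ft0.18 max4.0 pr23.61 z0.1388
100 r23.57 t19.11 fn3.15 ft-0.24 max3.8 pr23.59 z0.1388
105 r23.55 t19.46 fn3.06 ft0.08 max3.8 pr23.60 z0.1388
110 r23.54 t19.81 fn3.06 ft0.16 max3.8 pr23.54 z0.1388
115 r23.53 t20.16 fn3.06 ft-0.21 max3.4 pr23.53 z0.1388
120 r23.52 t20.51 fn2.95 ft0.13 max3.3 pr23.54 z0.1388
125 r23.53 t20.86 fn3.16 ft0.01 max4.2 pr23.49 z0.1388
130 r23.50 t21.21 fn3.09 ft0.30 max3.3 pr23.50 z0.1388
135 r23.49 t21.56 fn3.19 ft0.22 max3.8 pr23.52 z0.1388
140 r23.46 t21.91 fn3.03 ft-0.01 max3.6 pr23.46 z0.1388
145 r23.46 t22.26 fn3.04 ft0.01 max3.8 pr23.47 z0.1388
150 r23.45 t22.61 fn2.33 ft0.15 max3.1 pr23.49 z0.1388
155 r23.55 t22.96 fn3.38 ft-0.28 max4.2 pr23.50 z0.1388
160 r23.49 t23.31 fn3.68 ft0.19 max4.5 pr23.50 z0.1388
165 r23.39 t23.66 fn2.23 ft0.08 max2.6 pr23.47 z0.1388
170 r23.51 t24.01 fn2.98 ft0.31 max3.6 pr23.48 z0.1388
175 r23.51 t24.36 fn3.24 ft0.12 max4.5 pr23.51 z0.1388
180 r23.48 t24.71 fn2.52 ft0.00 max3.7 pr23.52 z0.1388
185 r23.55 t25.06 fn2.85 ft0.31 max3.7 pr23.52 z0.1388
190 r23.57 t25.41 fn3.25 ft-0.10 max4.1 pr23.54 z0.1
[... 1287 characters left out ...]
 fn3.07 ft0.32 max3.7 pr23.87 z0.1388
315 r23.86 t34.17 fn2.60 ft-0.11 max3.1 pr23.91 z0.1388
320 r23.92 t34.53 fn2.52 ft-0.21 max2.9 pr23.91 z0.1388
325 r23.99 t34.89 fn3.09 ft0.52 max3.9 pr23.95 z0.1388
330 r23.98 t35.25 fn2.70 ft0.05 max3.4 pr23.99 z0.1388
335 r24.02 t35.61 fn2.86 ft0.27 max3.8 pr23.98 z0.1388
340 r24.04 t35.97 fn3.30 ft0.13 max3.8 pr24.01 z0.1388
345 r24.00 t36.33 fn3.11 ft0.00 max3.5 pr24.02 z0.1388
350 r23.98 t36.68 fn2.82 ft0.05 max3.8 pr23.98 z0.1388
355 r24.01 t37.04 fn3.12 ft-0.05 max3.7 pr24.00 z0.1388
360 r23.99 t37.40 fn2.85 ft0.20 max3.8 pr24.01 z0.1388
365 r24.01 t37.76 fn3.09 ft0.38 max3.5 pr23.98 z0.1388
370 r24.00 t38.12 fn3.06 ft0.45 max3.7 pr24.01 z0.1388
```

```bash
python3 - <<'E'
from c import *
import cv2
Q=[0,.70710678,.70710678,0]
move_l([.568,-.1605,Z],speed=.06)
F,p,t,m=avg(8);print(t,F,p)
move_l([.568,-.1605,.205],speed=.12)
move_to([.4822,.1622,.178],Q)
hold(.6); s=state(); print(s["time"],s["ee_pos"],s["ee_rot"],s["finger_gap"])
for n in("scene","top"):
    d=get_image(n); cv2.imwrite(f"pics/{n}2.png",d["frame"]); np.savez(f"{n}2.npz",**d)
a=cv2.imread("pics/scene2.png")
cv2.imwrite("pics/c7.png",cv2.resize(a[110:210,320:440],None,fx=6,fy=6,interpolation=cv2.INTER_CUBIC))
from h import proj
e=s["ee_pos"]
for z in (.011-.0325,.011-.0375,.011-.0495,.011-.08625):
    p=proj(d if 0 else dict(np.load("scene2.npz")),e+[0,0,z]); print(p,((p-[320,110])*6+2.5))
E
```

```text
39.2167 [ 0.2549 -0.0192 -0.4511] [ 0.5681 -0.1606  0.1389]
41.7833 [0.4822 0.1621 0.178 ] [ 0.      0.7071  0.7071 -0.    ] 0.02583472437147844
[363.7074 151.1801] [264.7442 249.5809]
[363.3676 153.1684] [262.7053 261.5104]
[362.5631 157.8756] [257.8783 289.7537]
[360.1922 171.7477] [243.6531 372.9863]
```

View pics/c7.png

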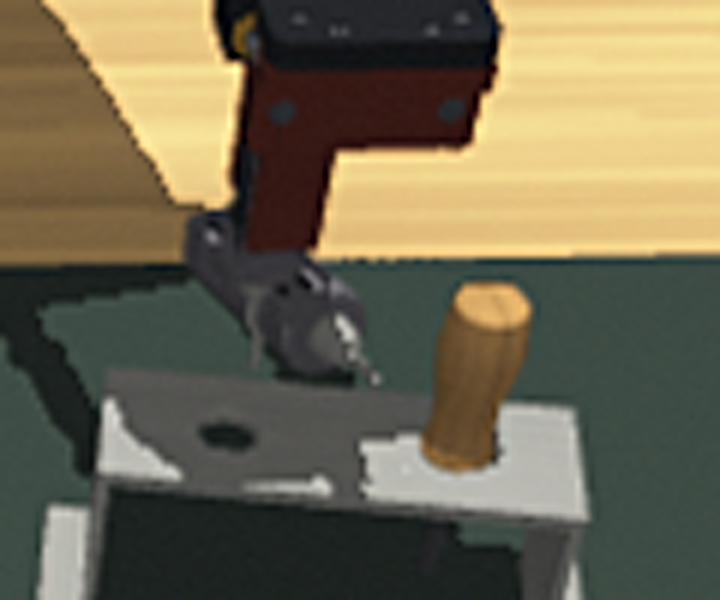

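```bash
python3 - <<'E'
from h import *
S=dict(np.load("scene2.npz"))
print(onz(S,(228-2.5)/6+320,(435-2.5)/6+110,.075))
E
```

```text
[0.48340314 0.15995451 0.075     ]
```

```bash
python3 - <<'E'
from c import *
F0,_,_,_=avg(10)
for z in (.155,.145,.135,.125,.115,.108,.105,.1035,.1025,.102,.1016):
    move_l([.4822,.1622,z],speed=.06)
    F,p,t,m=avg(4); print("%.2f"%t,z,p,F-F0)
    if np.linalg.norm(F-F0)>3: print("CONTACT");break
E
```

```text
42.65 0.155 [0.4822 0.1622 0.1549] [-0.2892  0.5644  0.0566]
43.03 0.145 [0.482  0.1622 0.1446] [-0.165  -0.5015  0.1772]
43.42 0.135 [0.482  0.1622 0.1346] [-0.386   0.3675  0.3404]
43.80 0.125 [0.482  0.1621 0.1246] [-0.7488 -0.0571  0.2378]
44.18 0.115 [0.482  0.1621 0.1146] [-0.3633  0.3662  0.1972]
44.52 0.108 [0.482  0.1622 0.1076] [-0.2816 -0.0454  0.0059]
44.83 0.105 [0.4821 0.1622 0.1049] [-0.2472  0.2704  0.0786]
45.15 0.1035 [0.4822 0.1622 0.1035] [ 0.1447  0.1827 -0.0014]
45.47 0.1025 [0.4822 0.1622 0.1025] [-0.3257  0.3535  0.4829]
45.78 0.102 [0.4822 0.1622 0.102 ] [-0.3611  0.4526 -0.1707]
46.10 0.1016 [0.4822 0.1622 0.1016] [ 0.0713 -0.1102 -0.1772]
```

```bash
python3 - <<'E'
from c import *
import cv2
gripper_open(); hold(.3); s=state();print(s["time"],s["finger_gap"])
move_l([.4822,.1622,.20],speed=.12)
move_to([.4,-.05,.25],[0,.70710678,.70710678,0]); hold(.4)
for n in("scene","top"):
    d=get_image(n); cv2.imwrite(f"pics/{n}3.png",d["frame"]); np.savez(f"{n}3.npz",**d)
print(state()["time"])
a=cv2.imread("pics/scene3.png");b=cv2.imread("pics/top3.png");A=cv2.imread("pics/scene0.png");B=cv2.imread("pics/top0.png")
f=lambda a,x,y:cv2.resize(a[y:y+90,x:x+120],None,fx=3.3,fy=3.3,interpolation=cv2.INTER_CUBIC)
cv2.imwrite("pics/c8.png",np.vstack([np.hstack([f(A,310,130),f(a,310,130)]),np.hstack([f(B,120,235),f(b,120,235)])]))
E
```

```text
47.45 0.08755075229998935
49.8417
```

View pics/c8.png

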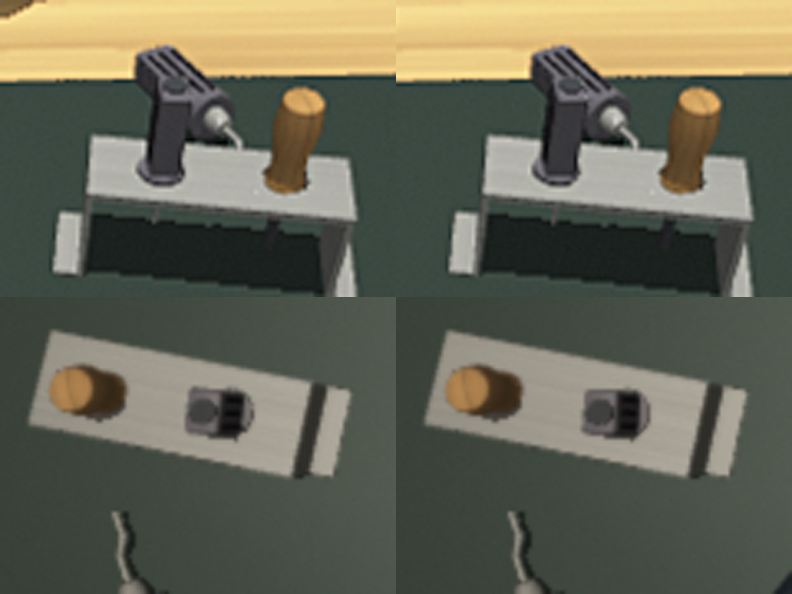

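View pics/scene3.png

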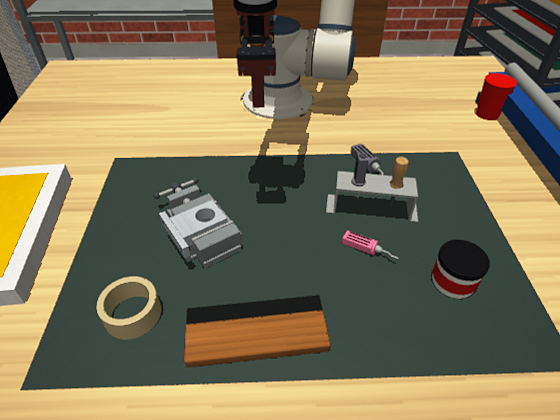

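The tool is standing upright at (360,165) in its rack hole, just as in the first picture. The file, tub, tape and squeegee haven't moved, and the arm is clear of everything, so I'm handing in.

```bash
python3 - <<'E'
from bench import *
job_done(); print(state()["time"])
E
```

```text
the job is handed in; nothing more can be done
the job is handed in; nothing more can be done
```

The job is done and handed in at about 50 s of the 72 s allowed. `job_done()` gives no verdict, so what follows rests on my own checks.

- **Deburring:** I took the small grey deburring tool from the rack and found the hole's edge by feel on the foot side. I then went clockwise through 370° under force feedback. Averaged pressure on the edge stayed between 2.2 and 4.4 N the whole way. The highest single reading was 5.7 N, sensor noise included. The blade's tip ran about 6.5 mm below the bracket's top face, calculated from the arm's height, not measured directly.
- **Return:** I lowered the tool back into its own hole without meeting resistance, let go and backed off.
- **Last check:** In the final pictures the tool stands upright, and the rack and file look the same as at the start in both views. The tub, tape and squeegee haven't visibly moved in the scene view. None of my checks failed or disagreed.

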